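# Fold down the boot warmer's flaps and switch it on

### The arm

A 6-joint arm with a two-finger parallel gripper is mounted at the origin on the work surface. World frame = base frame: x ahead of the robot, y to its left, z up, the work surface at z = 0. Lengths are in m, angles in rad, forces in N, time in s.
With the tool pointing down it reaches from about 0.325 to 0.925 m from the base axis. Payload 3.1 kg.
Tool frame: the origin (TCP) lies at the very end of the fingers, on their centre line; the grasp point (between the pads) lies 19 mm behind it; z points along the fingers, y is the direction in which the jaws open and shut (so a half turn about z gives the same grasp; the last joint's range is limited). The gripper opens to 85 mm and grips with 20 to 120 N. Pads are 22 mm wide; open, the fingers measure 114 mm over their backs; the gripper's body (76 mm by 85 mm) begins 54 mm behind the grasp point. The pads swing forward as they close: fully open they stand 13 mm farther back than shut.
Start: joints at [1.139, 0.217, 1.613, -0, 1.311, -0.112], TCP at [0.196, 0.593, 0.195] pointing down, gripper open.
Joint ranges: [-2.75, 2.75], [-0.78, 2.1], [0.31, 2.55], [-1.13, 4.27], [0.13, 2.63], [-2.58, 2.58]. Speed limits (rad/s): [2.79, 2.79, 3.14, 3.14, 3.14, 3.14].

### API

Orientations are given as [roll, pitch, yaw] about the fixed x, y, z axes, in that order (R = Rz(yaw) Ry(pitch) Rx(roll)).
In Python, from plant import env gives the robot as it stands. The module is installed in compiled form; this text tells all that it offers. Calls block until the motion is done:
- env.move_pose(position, orientation): joint-space move of the TCP to a pose.
- env.servo_line(position, rotation=None, feed=0.15): straight line of the TCP; rotation=None keeps the orientation; feed is the mean speed in m/s.
- env.set_joints(angles): joint-space move.
- env.gripper_open() and env.clamp(): open the fingers fully, or close them until they stop; the grip force is fixed at half the most.
- env.dwell(seconds).
- env.inverse_kinematics(position, orientation): joint angles nearest the present ones, or None.
- env.snapshot(name): name is "scene" or "top" or "wrist"; returns a dict with "img" (480x640x3 uint8, red, green, blue), "fx", "fy", "cx", "cy" (pixels), "distortion" ([k1, k2, p1, p2, k3] as OpenCV has them; the pictures are not rectified), "position" and "orientation" of the camera in the world. Camera axes: x right, y down, z forward; pixel columns grow to the right and rows downward; lengths in m; the calibration is good to about 2 mm. A picture is of the moment at which its call begins. There is no depth.
A pose or a line that the arm cannot do raises env.IKError and nothing moves.
- env.sign_off(): hands the job in, once; it reports no verdict.
Readings, each from a call of its own:
- env.current_time_s(): time.
- env.current_joint_positions(): joint angles.
- env.current_joint_vel(): joint speeds.
- env.current_effort(): joint torques, N m.
- env.current_ee_pos(): TCP position.
- env.current_ee_rot(): TCP orientation.
- env.current_wrist_force(): force on the tool from outside, world axes, zero at the start.
- env.current_wrist_torque(): the same for the moment, N m.
- env.current_finger_gap(): opening from 0.0 (shut) to 1.0 (fully open).
Only numpy, scipy, OpenCV 4.12 (cv2) and the standard library are available. Lean on these libraries where they do the work, as an engineer would, in place of code of your own. Each camera call takes 0.05 s, during which the arm holds its last target.

### The job

Get the boot warmer ready for wet boots: push both of its raised ribbed flaps over, away from the switch, until they lie flat on the tray, and after that press the green half of the rocker switch on its front strip fully down. Only push and press with the fingers: do not take a flap between the fingers, and leave the bowl, shoehorn and key where they lie.

Things in the scene. Friction and masses are not known exactly. Their poses are not given: they have to be found in the camera images.
- tray: fixed dark-grey ribbed plastic boot warmer tray, 270 (x) x 360 (y) x 28 mm, with a rim to 40 mm. Origin: centre of its underside, on the bench. Tray -x is its front (towards the robot), +y its left, z up. The front strip, 34 mm high, 50 mm deep, centred at tray x = -110 mm, carries the rocker switch in its middle; the two flaps cover the rest side by side
- flap_left (a joint): angle of the left (tray +y) flap, rad: 0 = flat on the tray, 1.57 = upright, up to 1.9 = leaning back over the front strip; it folds down towards tray +x. Hinge line along the tray's y at tray x = -70, z = 34 mm (the flap's mid-thickness); flap's middle at tray y = +87.5 mm. Stiff hinge (about 0.3 N m, flap 0.19 kg): it stays at any angle and must be pushed all the way down
- flap_right (a joint): angle of the right (tray -y) flap, rad: 0 = flat on the tray, 1.57 = upright, up to 1.9 = leaning back over the front strip; it folds down towards tray +x. Hinge line along the tray's y at tray x = -70, z = 34 mm (the flap's mid-thickness); flap's middle at tray y = -87.5 mm. Stiff hinge (about 0.3 N m, flap 0.19 kg): it stays at any angle and must be pushed all the way down
- flap_left_mid (a point): centre of the left flap, a light-grey ribbed plastic plate 150 x 150 x 8 mm, from 2 to 152 mm from its hinge line; this point is 77 mm from the hinge line, mid-thickness, and moves with it. x axis: from hinge to free edge; z axis: out of the ribbed face (ribs about 1 mm high), which looks at the front strip when standing and up when flat, then 38 mm above the bench
- flap_right_mid (a point): centre of the right flap, the same kind of plate with the same axes
- rocker (a joint): tilt of the rocker switch, rad: -0.2 = off (green half up), +0.2 = fully on (green half down). 28 mm (tray x) by 56 mm (tray y), shallow V; green half towards tray -y, black half towards +y. It turns about the tray's x axis at tray x = -110, y = 0, z = 37 mm, needs about 3 N on the green half and stays where left; fully on, the green half's top is level, 43 mm above the bench
- rocker_on (a point): point to press: on top of the rocker's green half, 19 mm from the pivot line, moves with the rocker
- bowl_rim (a point): bystander: centre of the mouth of a loose white porcelain trinket bowl, 100 mm across, 42 mm high, on the bench
- shoehorn: bystander: loose stainless steel shoehorn lying on the bench, about 185 mm long (its x), 18 to 40 mm wide, 8 mm high; origin near its middle, on the bench
- key: bystander: loose brass door key on a steel ring lying on the bench, about 78 mm long overall (its x), 28 mm wide, 4 mm high; origin near its middle, on the bench

How it is judged:
On the way, in this order (a step that is already met when the one before it is completed fails the run):
1. both flaps lie flat on the tray (value of joint each of flap_left, flap_right below 0.06 rad), for 0.2 s.
2. the rocker is tipped to on (value of joint rocker above 0.12 rad), for 0.2 s.
At the end, for the whole second after the job is handed in: both flaps within 0.06 rad of flat, the rocker past +0.12 rad on its green (on) side, pressed after the flaps were down, and bowl, shoehorn and key within 20 mm of where they lay (all of step 1 and value of joint rocker above 0.12 rad and distance of each of bowl_rim, shoehorn, key from where it was at the start of the episode below 0.02 m); the robot touches nothing.
It fails at once if the bowl is shifted or lifted by more than 20 mm (distance of bowl_rim from where it was at the start of the episode above 0.02 m).
It fails at once if the shoehorn is shifted or lifted by more than 20 mm (distance of shoehorn from where it was at the start of the episode above 0.02 m).
It fails at once if the key is shifted or lifted by more than 20 mm (distance of key from where it was at the start of the episode above 0.02 m).
It fails at once if the left flap is taken between the fingers (grasp point inside the plate) (x of the grasp point in the frame of flap_left_mid between -0.075 and 0.075 m and y of the grasp point in the frame of flap_left_mid between -0.075 and 0.075 m and z of the grasp point in the frame of flap_left_mid between -0.006 and 0.006 m).
It fails at once if the right flap is taken between the fingers (grasp point inside the plate) (x of the grasp point in the frame of flap_right_mid between -0.075 and 0.075 m and y of the grasp point in the frame of flap_right_mid between -0.075 and 0.075 m and z of the grasp point in the frame of flap_right_mid between -0.006 and 0.006 m).
It also fails if it takes over 58 s, if anything falls off the work surface, if the arm or the gripper's body presses on something with over 40 N, if the wrist force passes 120 N, or if a joint passes its speed limit or range.

## Working session

There is one attempt and no reset: what is moved stays moved. The work goes in short steps, each a Python script; the robot and the scene stay as the last script left them, time stands still between calls to the robot, and variables do not carry over. Pictures are saved under pics/ and viewed, and the job is handed in when it is done.

```bash
mkdir -p pics
python3 - <<'E'
from plant import env
import cv2
for n in ["scene","top","wrist"]:
    s=env.snapshot(n); cv2.imwrite(f"pics/{n}0.png",s["img"][:,:,::-1])
    print(n,[round(s[k],2) for k in("fx","fy","cx","cy")],s["distortion"],s["position"],s["orientation"])
print(env.current_time_s(),env.current_ee_pos(),env.current_ee_rot())
E
```

```text
scene [566.03, 566.03, 319.31, 239.88] [-0.1673703  0.         0.         0.         0.       ] [ 1.10420491 -0.74220451  1.05191955] [-2.39698044  0.00388666  0.53140712]
top [514.02, 514.02, 320.69, 236.07] [-0.11517461  0.          0.          0.          0.        ] [0.58691119 0.03018482 1.04993398] [-3.11363446  0.01681653 -1.58770633]
wrist [335.3, 335.3, 322.52, 243.37] [-0.00011956  0.          0.          0.          0.        ] [0.11797236 0.61812378 0.37288401] [2.81687439 0.00308145 1.25235799]
0.15 [0.19618264 0.5926704  0.19386968] [-3.13972934e+00 -1.90433089e-04  2.82180585e+00]
```

View pics/scene0.png

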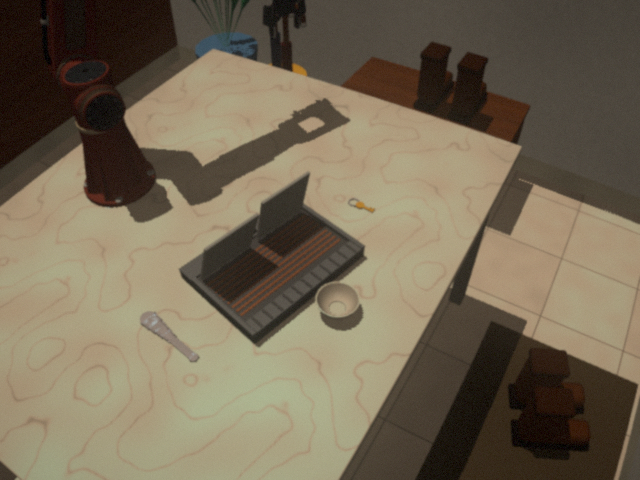

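View pics/top0.png

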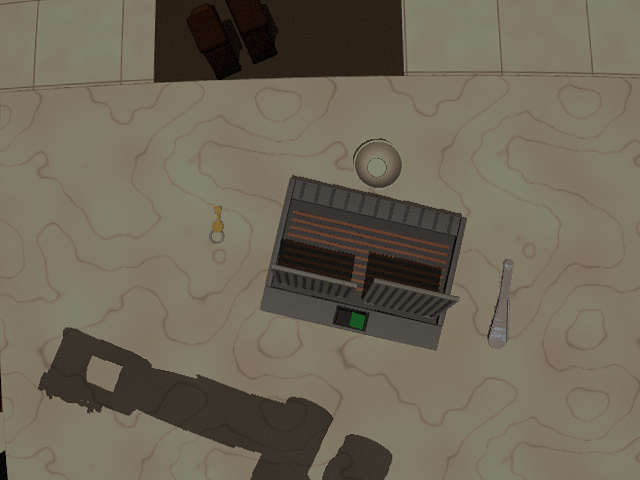

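View pics/wrist0.png

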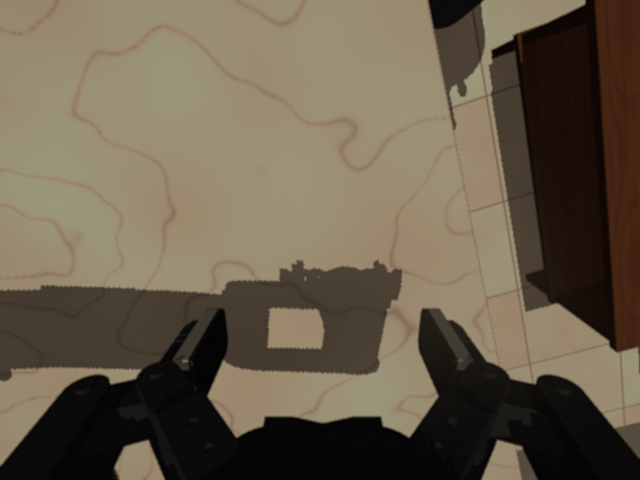

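The top view shows the tray with front-strip corners near (261,309) and (436,350), and back corners near (291,177) and (466,214). The rocker is near (350,319) with its green half on the right. The bowl is at (378,164), the key at (217,225) and the shoehorn at (502,305). Both flaps are near upright. I'll zoom in to get precise edges.

```bash
cat > h.py <<'E'
import numpy as np, cv2
from scipy.spatial.transform import Rotation as Ro
def ray(s,uv):
    K=np.array([[s["fx"],0,s["cx"]],[0,s["fy"],s["cy"]],[0,0,1]]);
    p=cv2.undistortPoints(np.array(uv,float).reshape(-1,1,2),K,np.array(s["distortion"])).reshape(-1,2)
    d=np.c_[p,np.ones(len(p))]
    return d@Ro.from_euler('xyz',s["orientation"]).as_matrix().T
def cast(s,uv,z):
    d=ray(s,uv); o=np.array(s["position"]); t=(z-o[2])/d[:,2]
    return o+t[:,None]*d
def proj(s,P):
    K=np.array([[s["fx"],0,s["cx"]],[0,s["fy"],s["cy"]],[0,0,1]]); R=Ro.from_euler('xyz',s["orientation"]).as_matrix().T
    return cv2.projectPoints(np.atleast_2d(P).astype(float),cv2.Rodrigues(R)[0],-R@np.array(s["position"]),K,np.array(s["distortion"]))[0].reshape(-1,2)
E
python3 - <<'E'
from plant import env
from h import *
import pickle
S={n:env.snapshot(n) for n in("top","scene")}
pickle.dump(S,open("S.pkl","wb"))
im=S["top"]["img"][:,:,::-1]
c=cv2.convertScaleAbs(im[165:365,245:485],alpha=1.8)
cv2.imwrite("pics/topz.png",cv2.resize(c,None,fx=3,fy=3,interpolation=cv2.INTER_CUBIC))
c=cv2.convertScaleAbs(S["scene"]["img"][165:350,170:380,::-1],alpha=1.8)
cv2.imwrite("pics/scz.png",cv2.resize(c,None,fx=3,fy=3,interpolation=cv2.INTER_CUBIC))
hsv=cv2.cvtColor(np.ascontiguousarray(im),cv2.COLOR_BGR2HSV)
m=cv2.inRange(hsv,(45,120,40),(80,255,255)); ys,xs=np.nonzero(m); print(xs.mean(),ys.mean(),len(xs),cast(S["top"],[[xs.mean(),ys.mean()]],.043))
E
```

```text
357.0533980582524 320.2718446601942 206 [[ 0.44939522 -0.02169061  0.043     ]]
```

View pics/topz.png

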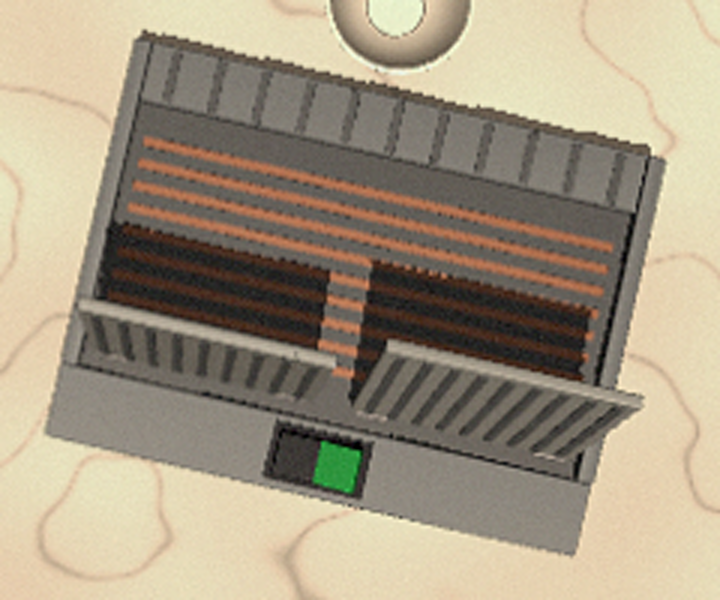

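View pics/scz.png

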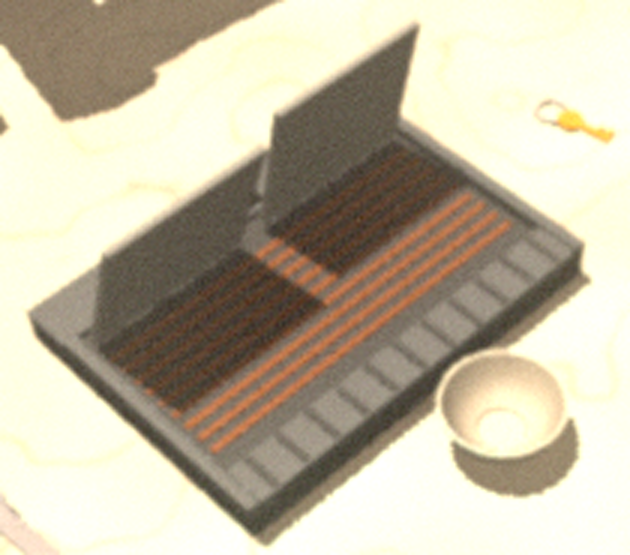

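Run:
```python
from h import *
import pickle
S=pickle.load(open("S.pkl","rb"));T=S["top"];C=S["scene"]
zt=lambda L:(np.array(L,float)+.5)/3-.5+[245,165]
zs=lambda L:(np.array(L,float)+.5)/3-.5+[170,165]
f=cast(T,zt([[47,434],[575,553]]),.034); b=cast(T,zt([[142,38],[663,158]]),.04)
pts=np.r_[f,b][:,:2]
loc=np.array([[-.135,.18],[-.135,-.18],[.135,.18],[.135,-.18]])
# rigid fit
lc,pc=loc.mean(0),pts.mean(0); H=(loc-lc).T@(pts-pc); yaw=np.arctan2(H[0,1]-H[1,0],H[0,0]+H[1,1])
R=np.array([[np.cos(yaw),-np.sin(yaw)],[np.sin(yaw),np.cos(yaw)]])
o=pc-R@lc; print("tray",o,yaw,"res mm",(pts-(loc@R.T+o))*1e3)
g=cast(T,[[357.05,320.27]],.044)[0,:2]; print("green local",R.T@(g-o))
np.savez("tray.npz",o=o,yaw=yaw)
def P(x,y,z): return np.r_[R@[x,y]+o,z]
# flap angle: free edge corners in top view
for nm,y,c in[("L",87.5e-3,[[85,303],[335,361]]),("R",-87.5e-3,[[388,343],[640,404]])]:
    pix=zt(c)
    best=min((np.abs(proj(T,[P(-.07+.152*np.cos(a)+.004*np.sin(a)*0,y+s*.075,.034+.152*np.sin(a)) for s in(1,-1)])-pix).mean(),a) for a in np.linspace(.9,1.9,201))
    print(nm,best)
bowl=cast(T,[[378,163]],.042);key=cast(T,[[217,225]],.0);sh=cast(T,[[509,262],[497,345]],.004)
print(bowl,key,sh)
for k in(bowl,key,sh): print([R.T@(q[:2]-o) for q in k])
for s in "":pass
```

```text
tray [ 0.5601321  -0.03719353] -0.2423689089393427 res mm [[ 0.22193868 -1.10801819]
 [ 1.9976285   1.03037773]
 [-1.75748936 -3.673886  ]
 [-0.46207782  3.75152646]]
green local [-0.11109878 -0.01143731]
L (np.float64(0.9650007044957789), np.float64(1.35))
R (np.float64(0.6336408660236259), np.float64(1.24))
[[ 0.7576716  -0.06887958  0.042     ]] [[0.64312643 0.26075035 0.        ]] [[ 0.55647748 -0.33855783  0.004     ]
 [ 0.38661454 -0.31069493  0.004     ]]
[array([0.19937059, 0.01665013])]
[array([0.00906117, 0.30915451])]
[array([ 0.06878052, -0.29343319]), array([-0.10280487, -0.30715228])]
```

```bash
cat >> h.py <<'E'
t=np.load("tray.npz"); o=t["o"]; yaw=float(t["yaw"])
RT=np.array([[np.cos(yaw),-np.sin(yaw)],[np.sin(yaw),np.cos(yaw)]])
def W(x,y,z): return np.r_[RT@[x,y]+o,z]
ORI=[np.pi,0,yaw+np.pi]
HALF=.011
def fp(a,y,r,gap=0): # tcp so that its leading bottom corner touches the ribbed face
    n=np.array([-np.sin(a),np.cos(a)])*(.005+gap); p=np.array([-.07,.034])+r*np.array([np.cos(a),np.sin(a)])+n
    return W(p[0]-HALF*min(1,np.sin(a)*1.5),y,p[1])
def fold(env,y,a0,r=.115):
    env.servo_line(fp(a0,y,r,.02),feed=.12)
    for a in np.linspace(a0,0,14):
        rr=r
        env.servo_line(fp(a,y,rr),feed=.09)
        f=env.current_wrist_force(); print(round(a,2),np.round(f,1))
        if np.linalg.norm(f)>35: print("STOP force"); return
E
python3 - <<'E'
from plant import env
from h import *
env.clamp()
for ori in (ORI,[np.pi,0,yaw]):
    print(env.inverse_kinematics(W(-.11,.0875,.24),ori),env.inverse_kinematics(W(.03,.0875,.04),ori))
env.move_pose(W(-.11,.0875,.24),ORI)
print(env.current_ee_pos()-W(-.11,.0875,.24),env.current_finger_gap(),env.current_time_s(),env.current_wrist_force())
cv2.imwrite("pics/w1.png",env.snapshot("wrist")["img"][:,:,::-1])
cv2.imwrite("pics/s1.png",env.snapshot("scene")["img"][:,:,::-1])
E
```

```text
[ 0.00874165 -0.13606292  1.89346167  0.          1.38419391 -1.31968577] [-0.04835672  0.36053733  1.74887661  0.          1.03217871 -1.37678414]
[ 8.74165232e-03 -1.36062924e-01  1.89346167e+00 -4.44089210e-16
  1.38419391e+00  1.82190689e+00] [-4.83567185e-02  3.60537332e-01  1.74887661e+00 -4.44089210e-16
  1.03217871e+00  1.76480852e+00]
[-7.59731900e-06  6.85860955e-04 -3.36047204e-05] 0.0013927638027965454 3.1333 [1.03611401 0.89727679 0.86732013]
```

View pics/w1.png

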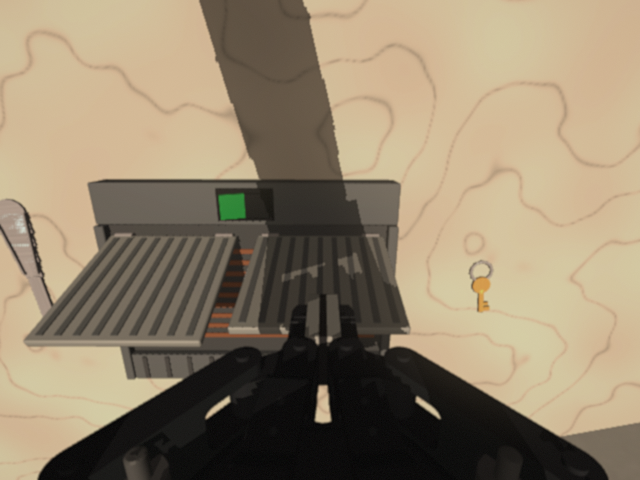

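View pics/s1.png

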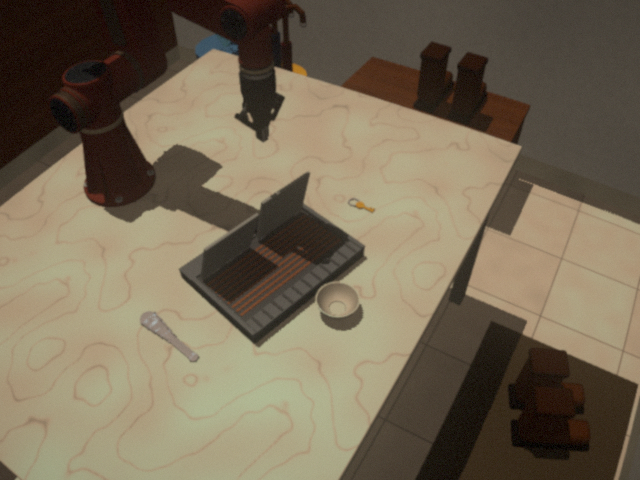

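The wrist view shows the flaps and the rocker, with green at (231,207). Before pushing, I'll check the tray pose and flap angles by projecting into this view.

Run:
```python
from plant import env
from h import *
w=env.snapshot("wrist"); T=env.snapshot("top")
print("tray fr corners", proj(w,[W(-.135,.18,.034),W(-.135,-.18,.034)]).round(), "green", proj(w,[W(-.11,-.014,.046)]).round())
for nm,y,a in[("L",.0875,1.35),("R",-.0875,1.24)]:
    print(nm,proj(w,[W(-.07+.152*np.cos(a),y+s*.075,.034+.152*np.sin(a)) for s in(1,-1)]).round())
hsv=cv2.cvtColor(w["img"],cv2.COLOR_RGB2HSV); m=cv2.inRange(hsv,(45,120,40),(80,255,255)); ys,xs=np.nonzero(m); print(xs.mean(),ys.mean(),xs.min(),xs.max())
p=cast(w,[[xs.mean(),ys.mean()]],.046)[0]; print("green local",RT.T@(p[:2]-o))
p=cast(w,[[399,182],[90,183]],.034); print("front corners local",[(RT.T@(q[:2]-o)).round(4) for q in p])
```

```text
tray fr corners [[404. 184.]
 [ 89. 183.]] green [[233. 207.]]
L [[414. 332.]
 [231. 331.]]
R [[204. 345.]
 [ 27. 344.]]
231.69955817378496 206.15022091310752 218 245
green local [-0.11105631 -0.0155116 ]
front corners local [array([-0.137 ,  0.1745]), array([-0.1349, -0.1786])]
```

Projections agree within about 3 mm. Next I'll fold the left flap.

Run:
```python
from plant import env
from h import *
fold(env,.0875,1.36)
print(env.current_ee_pos(),env.current_time_s())
cv2.imwrite("pics/s2.png",env.snapshot("scene")["img"][:,:,::-1])
```

```text
1.36 [ 0.1  0.1 -0.1]
1.26 [-0.1 -0.3  0.6]
1.15 [-0.1  0.7  0.1]
1.05 [-0.9 -0.6 -0.1]
0.94 [-0.1  0.9 -0.1]
0.84 [-0.   0.   0.4]
0.73 [ 0.   0.7 -0.2]
0.63 [ 0.  -0.1  0.4]
0.52 [-0.8  0.1  0. ]
0.42 [0.2 0.7 0.3]
0.31 [-0.9 -0.  -0.4]
0.21 [ 0.3 -0.2 -0.2]
0.1 [-0.  -0.4  0.5]
0.0 [0.  0.1 0.4]
[0.62413071 0.03696165 0.03793076] 8.3667
```

View pics/s2.png

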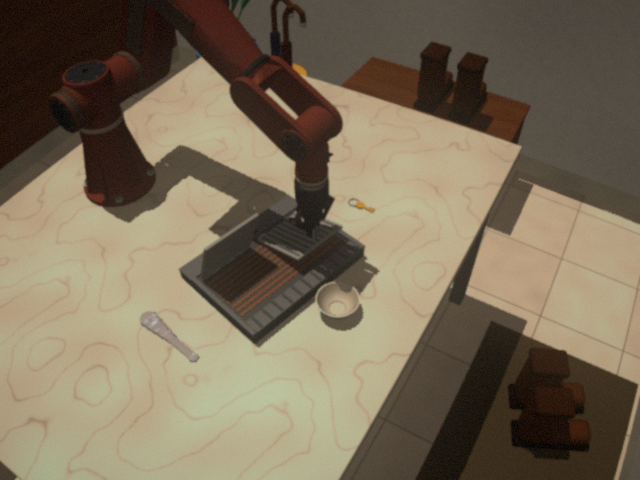

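The left flap looks folded under the fingers near (310,235). The readings show no residual force, so I'll press on until contact is felt.

```bash
cat >> h.py <<'E'
def press(env,fmax,zmin,step=.0015):
    p=np.array(env.current_ee_pos()); z=p[2]
    while z>zmin:
        z-=step; p[2]=z; env.servo_line(p,feed=.03); f=env.current_wrist_force()
        print(round(z,4),round(env.current_ee_pos()[2],4),np.round(f,1))
        if f[2]>fmax: break
E
python3 - <<'E'
from plant import env
from h import *
press(env,12,.028)
p=env.current_ee_pos().copy() if hasattr(env.current_ee_pos(),'copy') else env.current_ee_pos()
p=np.array(p);p[2]=.1
env.servo_line(p,feed=.15); p[2]=.24; env.servo_line(p,feed=.25)
env.servo_line(W(-.11,-.0875,.24),feed=.25)
cv2.imwrite("pics/w3.png",env.snapshot("wrist")["img"][:,:,::-1])
print(env.current_time_s())
E
```

```text
0.0368 0.0369 [ 0.4 -0.8  0.7]
0.0353 0.0355 [1.2 0.4 0.3]
0.0338 0.0338 [-0.5  0.1  1. ]
0.0323 0.0322 [0.4 1.  1.4]
0.0308 0.0306 [ 0.5 -0.4  1.3]
0.0293 0.0291 [1.1 0.4 0.5]
0.0278 0.0276 [ 0.7 -0.1  0.9]
12.6417
```

View pics/w3.png

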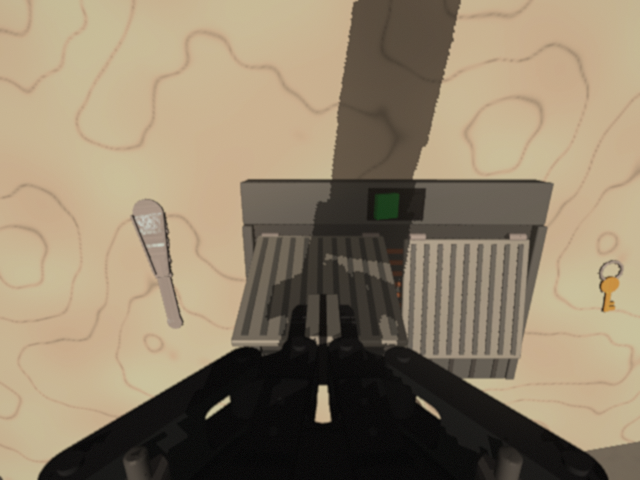

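The left flap looks flat now, with its free edge at about (408..522, 356). It's odd that the fingers met no force at z = 0.028, so I'll measure the flap angle.

Run:
```python
from plant import env
from h import *
w=env.snapshot("wrist");T=env.snapshot("top");C=env.snapshot("scene")
for a in (0,.05,.1,.15,.2):
    q=[W(-.07+.152*np.cos(a)-.004*np.sin(a),.0875+s*.075,.034+.152*np.sin(a)+.004*np.cos(a)) for s in(1,-1)]
    print(a,proj(w,q).round(1).tolist(),proj(C,q).round(1).tolist(),proj(T,q).round(1).tolist())
cv2.imwrite("pics/w4.png",cv2.resize(cv2.convertScaleAbs(w["img"][170:400,230:570,::-1],alpha=1.3),None,fx=2,fy=2))
cv2.imwrite("pics/s4.png",cv2.resize(cv2.convertScaleAbs(C["img"][165:350,170:380,::-1],alpha=1.8),None,fx=3,fy=3,interpolation=cv2.INTER_CUBIC))
```

```text
0 [[509.3, 347.0], [397.1, 346.7]] [[345.6, 237.4], [301.9, 271.4]] [[292.8, 204.6], [366.9, 221.5]]
0.05 [[512.4, 350.2], [398.4, 350.0]] [[345.6, 235.2], [301.7, 269.2]] [[292.4, 204.4], [367.1, 221.4]]
0.1 [[515.6, 353.4], [399.7, 353.1]] [[345.5, 232.9], [301.3, 266.9]] [[292.1, 204.5], [367.3, 221.6]]
0.15 [[519.0, 356.3], [401.0, 356.1]] [[345.2, 230.5], [300.9, 264.6]] [[291.7, 204.7], [367.5, 222.0]]
0.2 [[522.5, 359.1], [402.4, 358.9]] [[344.8, 228.1], [300.3, 262.1]] [[291.2, 205.1], [367.6, 222.5]]
```

View pics/w4.png

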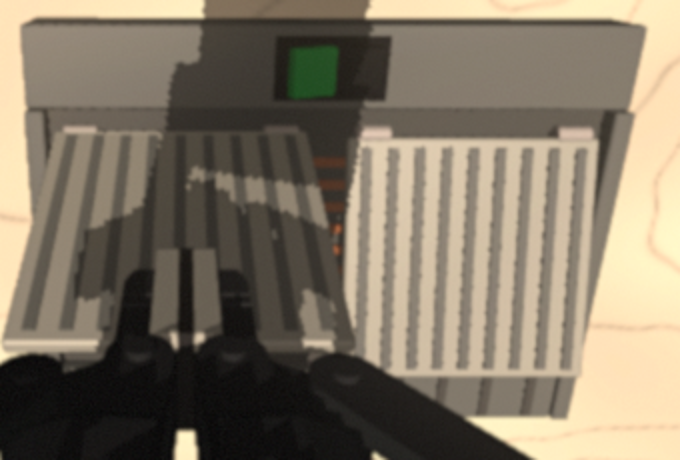

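View pics/s4.png

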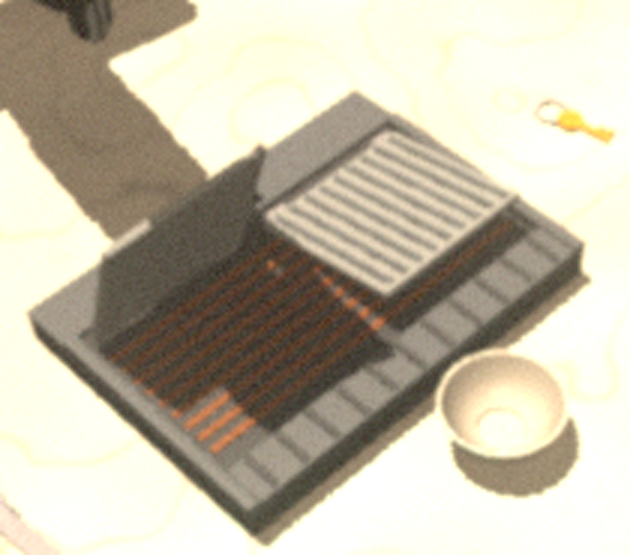

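Checking scene corners (342,231) and (299,264) against the predictions gives a left flap angle of about 0.15–0.2, so it isn't flat. The tip seems to sit higher than the reported TCP, so I'll check where the fingertips actually are.

Run:
```python
from plant import env
from h import *
w=env.snapshot("wrist");C=env.snapshot("scene");T=env.snapshot("top")
p=np.array(env.current_ee_pos()); print(p,env.current_ee_rot(),env.current_finger_gap())
for dz in(0,.01,.02,.03,.04): 
    q=p+[0,0,dz]; print(dz,proj(w,q).round(1),proj(C,q).round(1),proj(T,q).round(1))
cv2.imwrite("pics/s5.png",cv2.resize(cv2.convertScaleAbs(C["img"][40:180,130:290,::-1],alpha=2.5),None,fx=4,fy=4,interpolation=cv2.INTER_CUBIC))
cv2.imwrite("pics/w5.png",cv2.resize(cv2.convertScaleAbs(w["img"][270:400,250:400,::-1],alpha=2.5),None,fx=4,fy=4,interpolation=cv2.INTER_CUBIC))
```

```text
[ 0.43270388 -0.09539958  0.23992627] [ 3.14152564e+00 -2.49457432e-04  2.90014746e+00] 0.0033167889768929756
0 [[323.4 278.7]] [[203.9 189. ]] [[410.6 346.8]]
0.01 [[323.4 286.2]] [[203.2 185.5]] [[411.6 348. ]]
0.02 [[323.4 294.5]] [[202.5 182. ]] [[412.6 349.2]]
0.03 [[323.5 303.8]] [[201.8 178.5]] [[413.7 350.5]]
0.04 [[323.5 314.2]] [[201.1 174.9]] [[414.8 351.7]]
```

View pics/s5.png

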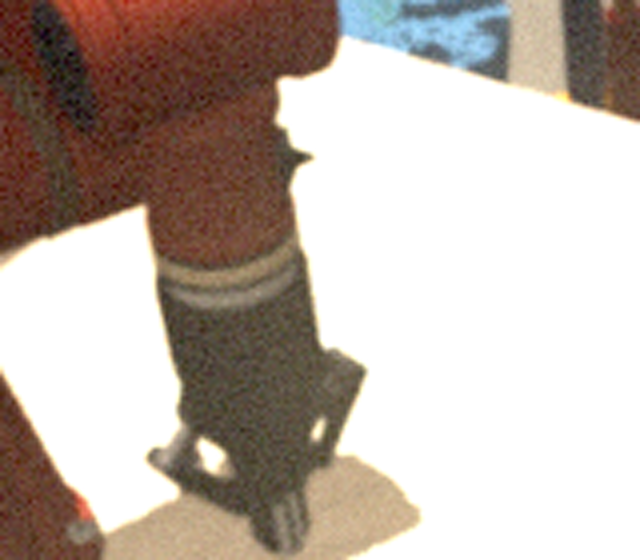

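View pics/w5.png

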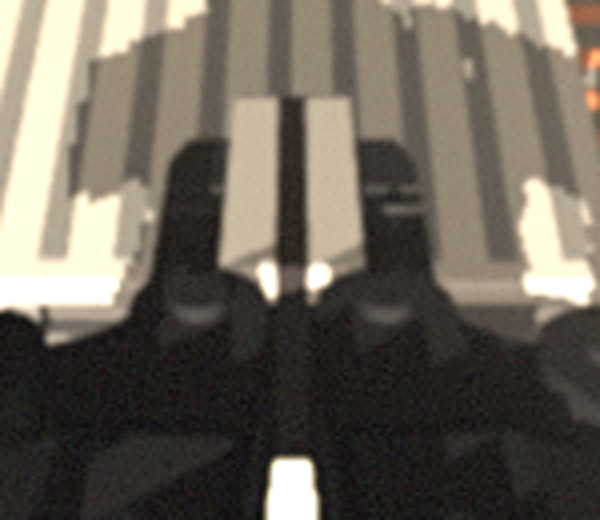

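Run:
```python
from plant import env
from h import *
w=env.snapshot("wrist")
p=np.array(env.current_ee_pos()); R=Ro.from_euler('xyz',env.current_ee_rot()).as_matrix()
Rc=Ro.from_euler('xyz',w["orientation"]).as_matrix()
print("cam in tool",(R.T@(np.array(w["position"])-p)).round(4)); print((R.T@Rc).round(3))
for x in(-.011,0,.011):
  for z in(0,-.01,-.02,-.03): print(x,z,proj(w,[p+R@[x,0,z],p+R@[x,.011,z],p+R@[x,.0425,z-.013]]).round(0).tolist())
```

```text
cam in tool [ 0.0822 -0.0006 -0.1792]
[[ 0.002 -0.948 -0.319]
 [ 1.     0.002 -0.   ]
 [ 0.001 -0.319  0.948]]
-0.011 0 [[324.0, 296.0], [342.0, 296.0], [400.0, 307.0]]
-0.011 -0.01 [[324.0, 304.0], [343.0, 304.0], [404.0, 316.0]]
-0.011 -0.02 [[324.0, 313.0], [344.0, 313.0], [408.0, 327.0]]
-0.011 -0.03 [[324.0, 323.0], [345.0, 323.0], [414.0, 338.0]]
0 0 [[324.0, 279.0], [342.0, 279.0], [401.0, 289.0]]
0 -0.01 [[324.0, 286.0], [343.0, 286.0], [406.0, 298.0]]
0 -0.02 [[324.0, 295.0], [345.0, 295.0], [410.0, 307.0]]
0 -0.03 [[324.0, 304.0], [346.0, 304.0], [416.0, 318.0]]
0.011 0 [[324.0, 261.0], [343.0, 261.0], [403.0, 270.0]]
0.011 -0.01 [[324.0, 268.0], [344.0, 268.0], [407.0, 278.0]]
0.011 -0.02 [[324.0, 276.0], [345.0, 276.0], [412.0, 287.0]]
0.011 -0.03 [[324.0, 284.0], [346.0, 284.0], [418.0, 297.0]]
```

```bash
python3 -c "
import cv2
i=cv2.imread('pics/wrist0.png')[280:420,130:510]
cv2.imwrite('pics/w0z.png',cv2.resize(cv2.convertScaleAbs(i,alpha=2.5),None,fx=2,fy=2,interpolation=cv2.INTER_CUBIC))"
```

```text
(no output)
```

View pics/w0z.png

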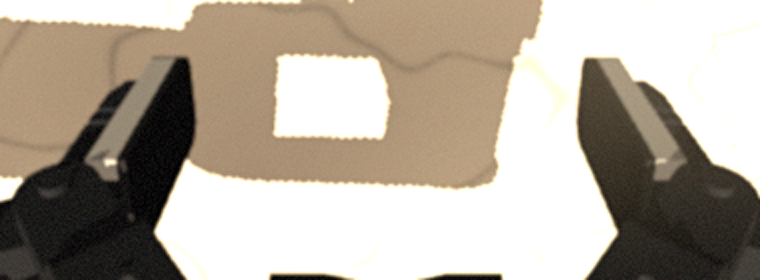

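The scene view puts the shut tip at (201,177.5), about 30 mm above the reported TCP. The wrist view agrees, at 30–38 mm. The flap was therefore pushed only to about 0.17 rad, and the ~1 N I felt was hinge friction. I'll allow for a 30 mm tip offset and press until there is real resistance.

```bash
sed -i 's/return W(p\[0\]-HALF\*min(1,np.sin(a)\*1.5),y,p\[1\])/return W(p[0]-HALF*min(1,np.sin(a)*1.5),y,p[1]-.028)/' h.py
python3 - <<'E'
from plant import env
from h import *
fold(env,-.0875,1.30)
press(env,10,-.012,.003)
print(env.current_ee_pos(),env.current_time_s())
E
```

```text
1.3 [-0.   0.3  0.4]
1.2 [-0.  -0.7  0.2]
1.1 [ 0.1  0.1 -0.9]
1.0 [-0.5  0.  -0.6]
0.9 [-0.4  0.   0.1]
0.8 [ 0.2 -0.3 -0.3]
0.7 [-0.1  0.6  1. ]
0.6 [ 1.4  0.8 -0.3]
0.5 [-0.6 -0.2  0.5]
0.4 [ 0.1  0.1 -0.1]
0.3 [-0.6  0.3 -0.6]
0.2 [-0.4  0.8  0.2]
0.1 [-0.8 -0.5 -0.3]
0.0 [-0.1  0.3  0.6]
0.0073 0.0072 [-0.8 -0.  -0.1]
0.0043 0.0041 [ 0.   0.7 -0.4]
0.0013 0.0017 [-0.4  0.3  3.1]
-0.0017 0.0015 [-6.4  1.6 18.3]
[ 0.58265441 -0.13284742  0.00147031] 19.2083
```

There's firm contact at TCP z = 0.0015, so the flap is pressed home against the tray and the tip offset is about 37 mm. Next I'll re-press the left flap.

Run:
```python
from plant import env
from h import *
p=np.array(env.current_ee_pos()); p[2]=.06; env.servo_line(p,feed=.2)
env.servo_line(W(.05,-.0875,.08),feed=.2)
env.servo_line(W(.05,.0875,.08),feed=.25)
env.servo_line(W(.05,.0875,.020),feed=.1)
press(env,10,-.012,.003)
p=np.array(env.current_ee_pos()); p[2]=.06; env.servo_line(p,feed=.2)
p[2]=.20; env.servo_line(p,feed=.25)
env.servo_line(W(-.11,.02,.20),feed=.25)
print(env.current_time_s(),env.current_wrist_force())
w=env.snapshot("wrist");T=env.snapshot("top");C=env.snapshot("scene")
for y in(.0875,-.0875):
  for a in (0,.06,.12):
    q=[W(-.07+.152*np.cos(a)-.004*np.sin(a),y+s*.075,.034+.152*np.sin(a)+.004*np.cos(a)) for s in(1,-1)]
    print(y,a,proj(w,q).round(1).tolist(),"zoomC",((proj(C,q)-[170,165])*3).round(0).tolist())
cv2.imwrite("pics/w6.png",w["img"][:,:,::-1])
cv2.imwrite("pics/s6.png",cv2.resize(cv2.convertScaleAbs(C["img"][165:350,170:380,::-1],alpha=1.8),None,fx=3,fy=3,interpolation=cv2.INTER_CUBIC))
```

```text
0.017 0.0173 [ 0.4 -0.2  0.3]
0.014 0.0141 [-0.8  0.5  0.1]
0.011 0.0108 [ 0.2  0.6 -0.3]
0.008 0.0076 [-0.  -0.1 -0.1]
0.005 0.0046 [-0.7 -0.8  0. ]
0.002 0.0017 [-0.1  0.1  0.3]
-0.001 0.0015 [-5.8 -0.8 12. ]
25.275 [ 0.36006359 -0.04009006  0.59233061]
0.0875 0 [[439.5, 367.1], [316.8, 366.9]] zoomC [[527.0, 217.0], [396.0, 319.0]]
0.0875 0.06 [[442.0, 371.9], [316.7, 371.7]] zoomC [[527.0, 209.0], [395.0, 311.0]]
0.0875 0.12 [[444.7, 376.4], [316.5, 376.2]] zoomC [[526.0, 201.0], [394.0, 303.0]]
-0.0875 0 [[296.4, 366.9], [173.7, 366.7]] zoomC [[372.0, 337.0], [224.0, 452.0]]
-0.0875 0.06 [[295.8, 371.6], [170.5, 371.5]] zoomC [[371.0, 329.0], [222.0, 445.0]]
-0.0875 0.12 [[295.2, 376.2], [167.0, 376.0]] zoomC [[370.0, 321.0], [220.0, 436.0]]
```

View pics/s6.png

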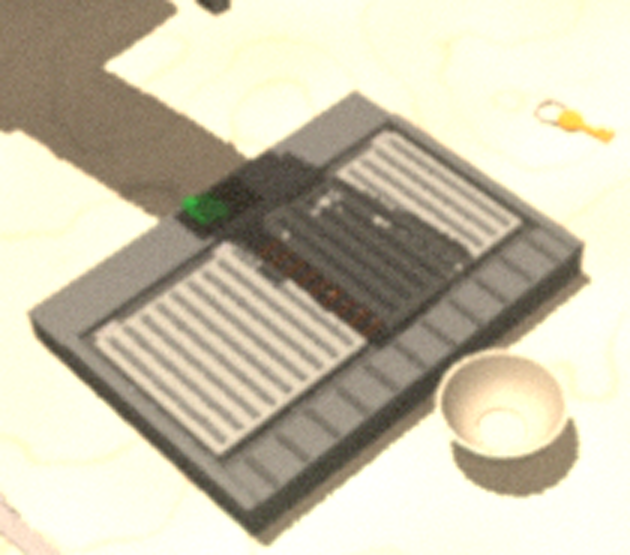

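View pics/w6.png

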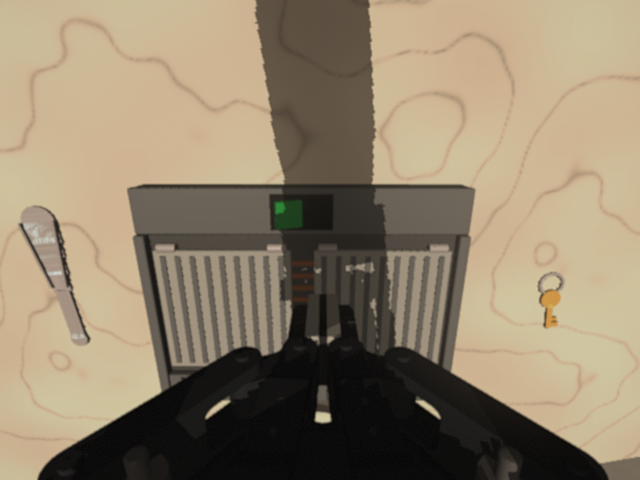

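Both flaps' corners in the scene view match the 0 rad predictions within a few px: right (365,341) and (220,455), left (522,222). The rocker's green half is still up, and the bystanders haven't moved. Pressing the green half next.

Run:
```python
from plant import env
from h import *
w=env.snapshot("wrist")
env.servo_line(W(-.110,-.019,.10),feed=.2)
env.servo_line(W(-.110,-.019,.026),feed=.15)
press(env,14,-.006,.0025)
print(env.current_ee_pos())
p=np.array(env.current_ee_pos()); p[2]=.06; env.servo_line(p,feed=.15)
p[2]=.16; env.servo_line(p,feed=.25)
env.servo_line(W(-.15,.10,.20),feed=.25)
print(env.current_time_s(),env.current_wrist_force())
w=env.snapshot("wrist");T=env.snapshot("top")
cv2.imwrite("pics/w7.png",w["img"][:,:,::-1])
g=lambda i,s:cv2.resize(cv2.convertScaleAbs(i,alpha=1.6),None,fx=s,fy=s,interpolation=cv2.INTER_CUBIC)
cv2.imwrite("pics/t7.png",g(T["img"][130:365,185:525,::-1],2))
C=env.snapshot("scene");cv2.imwrite("pics/s7.png",g(C["img"][165:370,130:390,::-1],3))
```

```text
0.0247 0.0258 [-0.8  0.   0.6]
0.0222 0.0221 [-0.1  0.4 -0.3]
0.0197 0.0193 [-0.3  0.2 -0.1]
0.0172 0.0169 [-0.5 -0.9  0.7]
0.0147 0.0148 [-0.  -0.3  1.4]
0.0122 0.0123 [ 0.8 -1.1  1.7]
0.0097 0.0096 [-0.2 -1.7  2.3]
0.0072 0.0069 [ 0.6 -1.3  1.6]
0.0047 0.0066 [-5.3 -0.8 17.6]
[ 0.45015373 -0.02930704  0.00657769]
30.7917 [-0.1939177   0.71994416 -0.72890762]
```

View pics/w7.png

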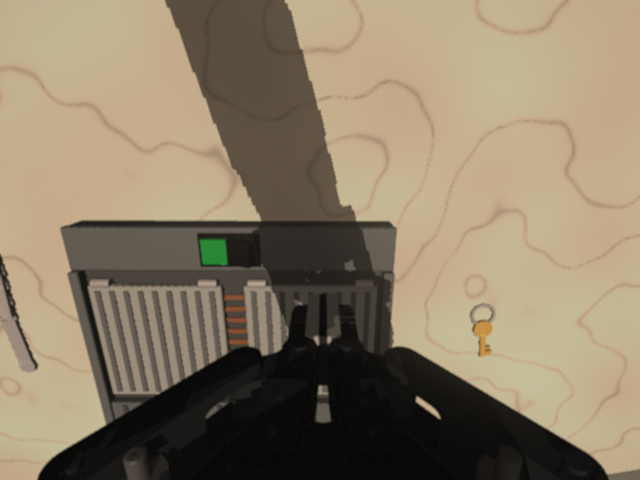

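View pics/t7.png

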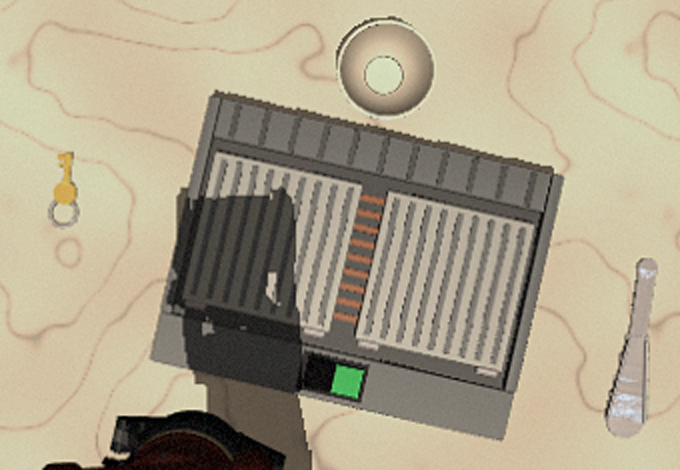

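View pics/s7.png

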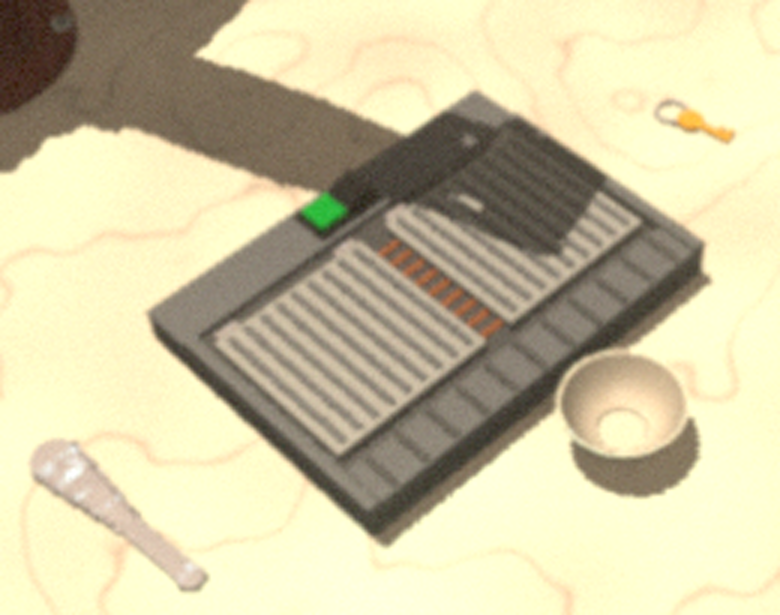

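The green half now lies level, at (345,380) in the top crop. The fingers hit a hard stop at about 0.044 m after roughly 10 mm of travel. Both flaps lie flat, and the bowl, shoehorn and key are where they started. Handing in.

Run:
```python
from plant import env
env.sign_off(); print(env.current_time_s())
```

```text
the job is handed in; nothing more can be done
the job is handed in; nothing more can be done
```

I pushed both flaps flat with the closed fingers, then pressed the green half of the rocker fully down. I handed the job in at about 31 s, with the arm clear of everything.

**Final checks:**
- **Flaps:** each was pressed against a hard stop, at 12–18 N. In the last scene and top pictures both lie flat, and the edge corners match 0 rad to a few pixels.
- **Rocker:** it gave way at about 2 N over roughly 10 mm, then hit a hard stop at about 44 mm, where 43 mm means fully on. The green half looks level.
- **Bowl, shoehorn and key:** they look unmoved in the pictures; I did not measure them again.

**What disagreed:** the real fingertips sit about 37 mm short of the reported TCP, as both the camera views and the contact heights show. Because of this, my first push left the left flap at about 0.17 rad. I pressed it again before touching the switch.

**Remaining risk:** measured from the real fingertips, the grasp point stayed outside both flaps. If the judge instead counts it from the reported TCP, it may have passed through the plates during the pushes, which would fail the run. I could not check this.

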